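# Drive home the locking wedge of a damper clamp

### The arm

A 6-joint arm with a two-finger parallel gripper is mounted at the origin on the work surface. World frame = base frame: x ahead of the robot, y to its left, z up, the work surface at z = 0. Lengths are in m, angles in degrees, forces in N, time in s.
With the tool pointing down it reaches from about 0.375 to 0.9 m from the base axis. Payload 3.1 kg.
Tool frame: the origin (TCP) lies at the very end of the fingers, on their centre line; the grasp point (between the pads) lies 19 mm behind it (grip_point_offset is the distance from the TCP to the grasp point, in m); y points along the fingers, x is the direction in which the jaws open and shut, and the axes are right-handed (so a half turn about y gives the same grasp; the last joint's range is limited). The gripper opens to 87 mm and grips with 3 to 60 N. Pads are 19 mm wide; open, the fingers measure 117 mm over their backs; the gripper's body (75 mm by 190 mm) begins 51 mm behind the grasp point.
Start: joints at [61.278, 30.224, 82.088, -0, 67.689, -10.227], TCP at [0.198, 0.593, 0.188] pointing down, gripper open.
Joint ranges: [-176.69, 176.69], [-43.24, 126.21], [12.49, 139.97], [-82, 262], [0, 151.66], [-163.58, 163.58]. Speed limits (degrees/s): [159.86, 159.86, 180, 180, 180, 180].

### API

Orientations are given as a 3x3 rotation matrix whose columns are the frame's x, y, z axes.
In Python, from rig import * gives the robot as it stands.
- The arm moves only by the tool send_rows, never from a script. Its argument "moves" is text: rows parted by semicolons, each of 5 numbers parted by spaces: the finger opening in mm, from 0 to 87, then the shift along the tool's x, y, z in mm, then the turn about the tool's y in degrees. In form: fingers dx dy dz yaw; .... A call has 1 to 20 rows; each row shifts and turns the commanded pose from where the row before left it, along the tool's axes as they then stand; what a row does not reach is not made up. A row lasts 1/12 s, in which the tool goes at most 41.7 mm and 7.16 degrees, less where a joint would pass 70% of its speed; a pose out of reach is approached as far as the arm can. A call is refused whole if a number of a shift passes 41.7 or a number of a turn 7.16, either way. A call with a gripper value outside its range is refused whole. The fingers move at their own pace and stop on an object; the grip force is fixed at half the most. Time passes only in rows, so rows that do not move let the fingers close. It gives the time, the measured TCP pose, the force and the opening at its end, in the units of the state.
- read_state(): the state, without advancing time (a new reading comes with each control period).
- capture(name): name is "scene" or "side" or "wrist"; returns a dict with "image" (420x560x3 uint8, blue, green, red), "z_map" (420x560 float32, m along the optical axis (not along the pixel's ray), 0 where there is no reading), "mtx" (3x3 intrinsics, pixels), "origin" and "rotation" of the camera in the world; the wrist camera has in their place "tool_from_camera" (4x4, takes a point from camera to tool coordinates, whose origin is the TCP and whose axes are the tool frame's). Camera axes: x right, y up, looking along -z (the intrinsics and any distortion apply to the point x, -y, -z); pixel columns grow to the right and rows downward; lengths in m; the calibration is good to about 2 mm. A picture is of the moment at which its call begins: read the wrist's pose just before it.
- hand_in(): hands the job in, once; it reports no verdict.
Trained networks look in a picture, given as the dict that the camera call returned (one of the last four; its "shot" number tells which), for a name from the list of things; names that differ only in an ending like _2 or _b are one class to them, and where a whole thing is asked for, a point or a joint stands for the part that bears it (a point fixed in the world has none). Each returns a list of dicts, best first, with "p" (0 to 1); they miss things now and then, are a little off and sometimes report something else, mostly with a low value. They report only what shows in the picture. A call takes as long as a camera call. They do not tell look-alikes from the thing itself.
- search_frame(picture, name): "bbox" ([left, top, right, bottom] in pixels, round what is visible of it).
- masks_of(picture, name): "region" (420x560 bool, what is visible of it) and "bbox" ([left, top, right, bottom] in pixels, round what is visible of it).
- mark_of(picture, name): "pixel" ([row, column] in pixels: a listed point, or the origin of a listed thing).
The state is a dict: "time_s": time; "joint_positions": joint angles; "qvel": joint speeds; "tau": joint torques, N m; "position": TCP position; "tcp_rot": TCP orientation; "force": force on the tool from outside, world axes, zero at the start; "moment": the same for the moment, N m; "opening": opening from 0.0 (shut) to 1.0 (fully open).
Only numpy, scipy, OpenCV 4.12 (cv2) and the standard library are available. Lean on these libraries where they do the work, as an engineer would, in place of code of your own. Each camera call takes 0.05 s, during which the arm holds its last target. There are 200 camera calls.

### The job

Lock the damper tube in the blue bench clamp: take the orange wedge from the wooden rack, start it thin end down in the clamp's slot and let go, then take the seal driver (aluminium disc with a black handle) and tap or press the wedge down with light force until it stops moving forward and the jaw is fully closed on the tube. Do not force it once it has stopped. Stand the driver back upright on the blue mat, and leave the grey spare wedge, the oil bottle and the coil spring where they are.

Things in the scene. Friction and masses are not known exactly. Their poses are not given: they have to be found in the camera images.
- wedge_mid (a point): Middle of the loose orange wedge, 40 mm above its foot: 80 mm tall, 30 mm wide (its x), 0.2 kg, stands thin end down in the rack. Thickness (its y) 8 mm at the foot, growing 0.07 mm per mm on each face to 18.5 mm under a flat head 22 x 30 mm, 6 mm high. Half a turn about z changes nothing. Grip it across its 30 mm width (along its x), in the upper 30 mm.
- spare_mid (a point): Centre of a grey spare wedge of the same shape in the rack's other pocket; leave it alone.
- rack: Fixed wooden rack, 60 mm (x) by 150 mm (y), 40 mm high, origin under its centre. Two pockets 70 mm apart along its y hold the wedges upright, feet 5 mm above the table, about 1 mm play, wedge x along rack x. Either pocket may hold the orange wedge.
- clamp: Fixed blue bench clamp, 160 mm deep (y); origin on the table under the slot's middle, z up. The wedge goes straight down into the slot with its own x along the clamp's x. The damper tube (44 mm thick, lying along x, top 63 mm above the table) is at y = -60 mm, the red movable jaw between it and the slot. The upright steel and blue block on the +y side is fixed.
- slot (a point): Middle of the slot's mouth, 78 mm above the table, at clamp y = +1.6 mm, axes as the clamp's. The mouth is 11 to 15 mm wide along y at the start and 36 mm long along x; 45 degree lead-in lips stand 4 mm above it on both y sides. Below, the slot narrows at the wedge's own slope. The end walls are 8 mm lower than the mouth.
- jaw (a joint): Closing travel of the movable jaw (m), towards clamp -y: 0 open, 0.0032 firmly on the tube. Starts 0 to 0.001. The wedge closes it 0.14 mm per mm driven; it slides stiffly (9 N) and stays where left. Single readings are rough (1 to 2 mm).
- driver_mid (a point): Centre, 42 mm above the foot, of the loose seal driver: 84 mm tall, 0.35 kg, standing upright on the blue mat. Aluminium disc 44 mm across and 22 mm high at the bottom, round black handle 26 mm across and 62 mm high above it. Grip the handle from above just over the disc; press with the disc's flat underside.
- wedge_top (a point): Middle of the flat top of the orange wedge's head, where the driver strikes. Lowered by hand the wedge first meets resistance with this point 25 to 60 mm above the slot's mouth; home is 10 to 35 mm above it, a depth that differs with the tube and cannot be told from the poses. Driving takes 8 to 15 N all the way; at home it stops hard, and the force on it must stay under 60 N.
- mat: Fixed blue mat 150 by 150 mm, 4 mm thick, origin at its underside's centre. The driver stands on it at the start and is to stand on it at the end.
- oil: Amber oil bottle, 52 mm across, 140 mm tall, origin under its centre; leave it alone.
- coil: Black coil spring lying on the table, 160 mm long, 100 mm across, origin under its centre; leave it alone.
Mind the look-alikes: they are no part of the job. Of the things that look like the part that bears driver_mid, take the one that is farthest to the robot's left at the start. Of the things that look like the mat, the larger one is meant.

How it is judged:
By the outcome, as a careful person would: the job done as asked, in the order asked, and still so for the second after the job is handed in, with the robot touching nothing.
It also fails if it takes over 72 s, if anything falls off the work surface, if the arm or the gripper's body presses on something with over 40 N, if the wrist force passes 120 N, or if a joint passes its speed limit or range.

## Working session

There is one attempt and no reset: what is moved stays moved. The work goes in short steps, Python scripts to look and compute and a tool call to move; the robot and the scene stay as the last step left them, time stands still between calls to the robot, and variables do not carry over. Pictures are saved under pics/ and viewed, about 8 in all and at most 12, crops included, and the job is handed in when it is done.

Besides the shell and the picture viewer there is one more tool, called as a command line: name --argument value ..., lists and objects as JSON in quotes. send_rows: Moves the arm, as the interface text tells. Its arguments: {"type":"object","properties":{"moves":{"type":"string"}},"required":["moves"]}

```bash
mkdir -p pics; ls; cat > h.py <<'E'
from rig import *
import numpy as np, cv2
def px2w(p,row,col,z=None):
    """pixel -> world using z_map depth, or plane z"""
    K=p["mtx"]
    if "rotation" in p: R,o=np.array(p["rotation"]),np.array(p["origin"])
    else:
        s=p["st"]; T=np.eye(4);T[:3,:3]=s["tcp_rot"];T[:3,3]=s["position"]
        M=T@np.array(p["tool_from_camera"]);R,o=M[:3,:3],M[:3,3]
    d=np.array([(col-K[0][2])/K[0][0],-(row-K[1][2])/K[1][1],-1.])
    w=R@d
    if z is None:
        r,c=int(round(row)),int(round(col)); a=p["z_map"][max(r-1,0):r+2,max(c-1,0):c+2]; a=a[a>0]
        if not a.size: return None
        t=np.median(a)
    else: t=(z-o[2])/w[2]
    return o+t*w
def cap(n):
    s=read_state(); p=capture(n); p["st"]=s; return p
def cloud(p):
    z=p["z_map"];K=p["mtx"];v,u=np.mgrid[:420,:560]
    X=np.stack([(u-K[0][2])/K[0][0]*z,-(v-K[1][2])/K[1][1]*z,-z],-1)
    if "rotation" in p: R,o=np.array(p["rotation"]),np.array(p["origin"])
    else:
        s=p["st"]; T=np.eye(4);T[:3,:3]=s["tcp_rot"];T[:3,3]=s["position"]
        M=T@np.array(p["tool_from_camera"]);R,o=M[:3,:3],M[:3,3]
    W=X@R.T+o; W[z<=0]=np.nan; return W
E
python3 - <<'E'
from h import *
np.set_printoptions(precision=4,suppress=True)
s=read_state();print(s["position"],s["tcp_rot"],s["force"],s["opening"])
for n in["scene","side"]:
    p=cap(n);cv2.imwrite(f"pics/{n}0.png",p["image"]);print(n,p["origin"],p["mtx"].tolist() if hasattr(p["mtx"],'tolist') else p["mtx"],[k for k in p])
    for m in["wedge_mid","spare_mid","rack","clamp","slot","driver_mid","wedge_top","mat","oil","coil"]:
        for r in mark_of(p,m)[:4]:
            print(m,round(r["p"],2),np.round(r["pixel"]),px2w(p,*r["pixel"]))
E
```

```text
pics
[0.1978 0.592  0.1875] [[ 0.3172 -0.001  -0.9484]
 [ 0.9484 -0.0019  0.3172]
 [-0.0021 -1.      0.0004]] [-0.5278  0.8005  0.514 ] 1.0013087235651674
scene [ 1.0331 -0.1451  0.9024] [[438.16664150143134, 0.0, 283.38899155974474], [0.0, 438.16664150143134, 212.7862558617735], [0.0, 0.0, 1.0]] ['image', 'z_map', 'mtx', 'origin', 'rotation', 'shot', 'st']
wedge_mid 0.72 [192. 360.] [0.5054 0.2597 0.0712]
spare_mid 0.67 [195. 327.] [0.4627 0.1951 0.0399]
rack 0.95 [205. 346.] [0.5019 0.2278 0.0336]
clamp 0.71 [265. 253.] [ 0.5724 -0.0381  0.0334]
slot 0.6 [247. 251.] [ 0.5293 -0.0283  0.039 ]
driver_mid 0.62 [270. 162.] [ 0.5229 -0.2262  0.0626]
driver_mid 0.62 [221.  97.] [ 0.3353 -0.3389  0.0581]
wedge_top 0.73 [184. 360.] [0.4916 0.2646 0.0861]
mat 0.9 [197. 147.] [ 0.2628 -0.2194  0.0012]
mat 0.78 [275. 156.] [ 0.5197 -0.2442  0.0435]
mat 0.29 [184. 359.] [0.4928 0.263  0.0851]
oil 0.64 [278. 373.] [0.7034 0.1923 0.0377]
coil 0.79 [230. 444.] [0.6736 0.3842 0.0693]
coil 0.55 [245. 251.] [ 0.5288 -0.0276  0.0459]
side [ 0.2053 -0.816   0.6725] [[397.95850479775237, 0.0, 274.94186
[... 165 characters left out ...]
.489  0.2543 0.0625]
spare_mid 0.52 [205. 250.] [0.4579 0.1958 0.0541]
spare_mid 0.45 [211. 253.] [0.4621 0.1798 0.0415]
rack 0.72 [212. 254.] [0.4641 0.1734 0.0418]
clamp 0.77 [262. 303.] [ 0.5143 -0.1075  0.056 ]
slot 0.82 [238. 305.] [ 0.5413 -0.0446  0.0805]
driver_mid 0.93 [360. 254.] [ 0.3237 -0.3587  0.0651]
driver_mid 0.8 [301. 324.] [ 0.5101 -0.2468  0.0548]
driver_mid 0.61 [319. 409.] [ 0.6577 -0.3482  0.059 ]
wedge_top 0.5 [183. 255.] [0.4923 0.2699 0.0866]
mat 0.98 [331. 216.] [ 0.2765 -0.2178  0.0029]
mat 0.84 [321. 319.] [ 0.4991 -0.2554  0.0048]
oil 0.86 [209. 316.] [0.6766 0.1908 0.0074]
coil 0.76 [178. 284.] [0.6453 0.4289 0.005 ]
coil 0.65 [207. 252.] [0.4636 0.1951 0.0462]
```

View pics/scene0.png

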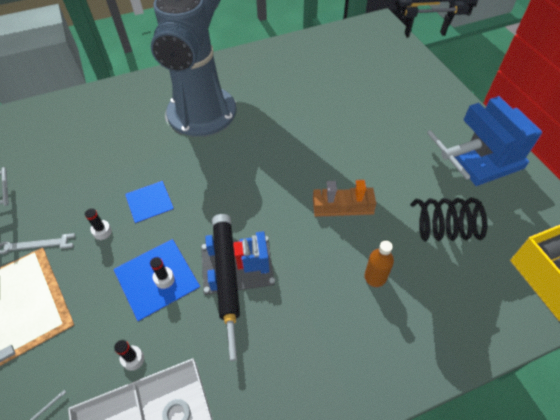

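View pics/side0.png

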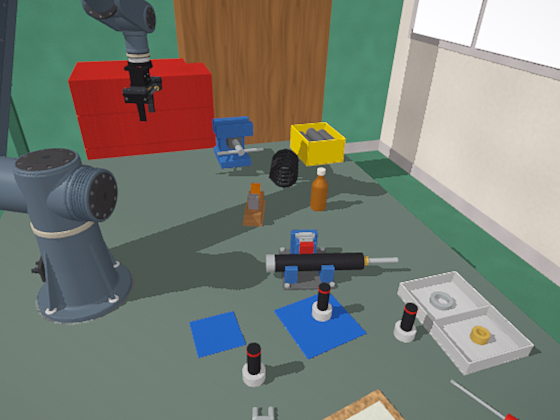

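The scene view shows the orange wedge in the rack's +y pocket (row 185, col 360) and the grey one at (188, 332). The large blue mat is near (278, 157) with a driver on it at (270, 162), and the other two drivers are at (222, 97) and (355, 128). The driver on the large mat has the greatest y, so it's the one to take. Next I'll work out the yaws.

```bash
python3 - <<'E'
from h import *
np.set_printoptions(precision=4,suppress=True)
for n in["scene","side"]:
    p=cap(n);W=cloud(p)
    def rect(m,name,lo,hi):
        r=masks_of(p,m)
        for q in r[:3]:
            P=W[q["region"]];P=P[(P[:,2]>lo)&(P[:,2]<hi)]
            if len(P)<10: continue
            print(n,name,round(q["p"],2),len(P),cv2.minAreaRect((P[:,:2]*1000).astype(np.float32)),np.median(P,0))
    rect("rack","rack",.03,.046)
    rect("clamp","clamp top",.065,.12)
    rect("mat","mat",-.005,.012)
    rect("wedge_mid","wedge",.075,.1)
    rect("driver_mid","drv",.07,.1)
    rect("jaw","jaw",.04,.12)
    # tube axis: dark points near clamp
    im=p["image"].max(-1)
    m=(im<60)&(np.abs(W[...,0]-.55)<.15)&(np.abs(W[...,1]+.1)<.1)&(W[...,2]>.03)
    P=W[m]; 
    if len(P)>20:
        l=cv2.fitLine((P[:,:2]).astype(np.float32),cv2.DIST_HUBER,0,.01,.01).ravel();print("tube",len(P),l,np.degrees(np.arctan2(l[1],l[0])),P.max(0),P.min(0))
E
```

```text
scene rack 0.93 786 ((480.1134338378906, 234.09225463867188), (149.6892852783203, 55.85647964477539), 69.23160552978516) [0.4856 0.2329 0.0378]
scene clamp top 0.57 674 ((548.7518920898438, -49.173583984375), (100.61380004882812, 205.0721893310547), 75.68329620361328) [ 0.551  -0.0267  0.0747]
scene mat 0.91 3399 ((498.2350158691406, -251.234130859375), (155.346923828125, 151.25411987304688), 10.423848152160645) [ 0.5072 -0.2619  0.0033]
scene mat 0.63 1186 ((275.1312255859375, -218.46876525878906), (103.6576156616211, 99.63166809082031), 2.8595170974731445) [ 0.2773 -0.2182  0.0018]
scene wedge 0.49 109 ((493.5992126464844, 266.39141845703125), (22.446332931518555, 31.15822410583496), 75.71647644042969) [0.4963 0.2655 0.0839]
scene drv 0.62 121 ((325.4215393066406, -344.8700256347656), (26.195388793945312, 25.031465530395508), 24.083391189575195) [ 0.3289 -0.3437  0.0825]
scene drv 0.58 143 ((514.2304077148438, -232.6937255859375), (25.061277389526367, 24.07463836669922), 75.60569763183594) [ 0.5181 -0.2327  0.0865]
scene drv 0.57 171 ((664.6861572265625, -334.3267517089844), (24.12
[... 910 characters left out ...]
 0.084 ]
side drv 0.92 142 ((510.5119934082031, -236.85751342773438), (24.54714584350586, 23.282588958740234), 69.28644561767578) [ 0.5088 -0.2424  0.0869]
side drv 0.84 158 ((661.544189453125, -337.4591369628906), (26.425676345825195, 24.440834045410156), 73.39337158203125) [ 0.6587 -0.3412  0.0839]
side drv 0.65 199 ((324.1318664550781, -347.7626647949219), (25.38641929626465, 25.683441162109375), 25.24125099182129) [ 0.3232 -0.3514  0.0844]
side jaw 0.58 216 ((540.0663452148438, -57.403038024902344), (32.051963806152344, 34.009647369384766), 75.414794921875) [ 0.5378 -0.0648  0.0742]
tube 1293 [ 0.9723 -0.2337  0.5289 -0.1074] -13.513653 [ 0.6649 -0.0744  0.0672] [ 0.4462 -0.1483  0.0301]
```

The rack's x axis is at -20.8° and the clamp's at about -13.6°. The wedge is near (0.493, 0.266). I'll turn the tool first, then move above the wedge.

send_rows --moves "87 0 0 0 7.1;87 0 0 0 7.1;87 0 0 0 7.1;87 0 0 0 7.1;87 0 0 0 7.1;87 0 0 0 7.1;87 0 0 0 7.1;87 0 0 0 7.1;87 0 0 0 7.1;87 0 0 0 7.1;87 0 0 0 7.1;87 0 0 0 7.1;87 0 0 0 7.1"

```text
time_s: 2.88
position: [0.1982, 0.5927, 0.1885]
tcp_rot: [[0.933, -0.0, 0.361], [-0.361, -0.0, 0.933], [-0.0, -1.0, -0.0]]
force: [-0.3, 0.5, 0.6]
opening: 0.999
```

send_rows --moves "87 28 -4 -14.3 0;87 28 -4 -14.3 0;87 28 -4 -14.3 0;87 28 -4 -14.3 0;87 28 -4 -14.3 0;87 28 -4 -14.3 0;87 28 -4 -14.3 0;87 28 -4 -14.3 0;87 28 -4 -14.3 0;87 28 -4 -14.3 0;87 28 -4 -14.3 0;87 28 -4 -14.3 0;87 28 -4 -14.3 0;87 28 -4 -14.3 0;87 0 0 0 0;87 0 0 0 0"

```text
time_s: 4.22
position: [0.4948, 0.2652, 0.2447]
tcp_rot: [[0.934, 0.001, 0.358], [-0.358, 0.0, 0.934], [0.0, -1.0, 0.001]]
force: [-0.3, -0.0, -1.0]
opening: 1.002
```

```bash
cat >> h.py <<'E'
def totool(s,w):
    """world displacement target - TCP in tool mm"""
    return np.array(s["tcp_rot"]).T@(np.asarray(w)-np.array(s["position"]))*1000
def tx(s): r=np.array(s["tcp_rot"]); return np.degrees(np.arctan2(r[1,0],r[0,0]))
E
python3 - <<'E'
from h import *
np.set_printoptions(precision=4,suppress=True)
p=cap("wrist");s=p["st"];print(s["position"],tx(s),s["joint_positions"],s["force"],np.array(p["tool_from_camera"]))
cv2.imwrite("pics/w1.png",p["image"]);W=cloud(p)
for m in["wedge_mid","spare_mid","wedge_top","rack"]:
    for r in mark_of(p,m)[:2]: print(m,round(r["p"],2),np.round(r["pixel"]),px2w(p,*r["pixel"]))
for m,lo,hi in[("wedge_mid",.08,.1),("rack",.033,.046)]:
    for q in masks_of(p,m)[:2]:
        P=W[q["region"]];P=P[(P[:,2]>lo)&(P[:,2]<hi)]
        if len(P)>10:print(m,round(q["p"],2),len(P),cv2.minAreaRect((P[:,:2]*1000).astype(np.float32)),np.median(P,0))
E
```

```text
[0.4948 0.2652 0.2447] -20.985810906578227 [16.7791 21.7092 87.4394  0.019  70.8121 37.7587] [-0.3307 -0.0318 -1.0327] [[ 1.      0.001  -0.0001  0.0007]
 [-0.0004  0.3058 -0.9521 -0.1966]
 [-0.0009  0.9521  0.3058  0.0856]
 [ 0.      0.      0.      1.    ]]
wedge_mid 0.84 [170. 277.] [0.4969 0.2721 0.0418]
spare_mid 0.93 [225. 278.] [0.4731 0.2074 0.071 ]
wedge_top 0.79 [183. 278.] [0.4953 0.2645 0.0849]
rack 0.59 [192. 275.] [0.4823 0.2433 0.0357]
wedge_mid 0.71 432 ((493.79071044921875, 265.9519958496094), (22.394123077392578, 28.54376983642578), 69.2197494506836) [0.494  0.2662 0.085 ]
rack 0.68 2419 ((481.703125, 232.57089233398438), (150.91163635253906, 50.74163055419922), 69.79019165039062) [0.4856 0.2367 0.0399]
```

send_rows --moves "87 -0.7 30 0.7 0;87 0 30 0 0;87 0 30 0 0;87 0 30 0 0;87 0 30 0 0;87 0 15 0 0;87 0 15 0 0;87 0 9.5 0 0;87 0 0 0 0;20 0 0 0 0;20 0 0 0 0;20 0 0 0 0;20 0 0 0 0;20 0 0 0 0;20 0 0 0 0;20 0 0 0 0"

```text
time_s: 5.9
position: [0.4934, 0.2673, 0.0553]
tcp_rot: [[0.935, 0.001, 0.355], [-0.355, 0.0, 0.935], [0.001, -1.0, 0.0]]
force: [-0.6, -0.1, -0.0]
opening: 0.559
```

send_rows --moves "20 0 0 0 0;20 0 0 0 0;20 0 0 0 0;20 0 0 0 0;20 0 0 0 0;20 0 0 0 0"

```text
time_s: 6.4
position: [0.4932, 0.2673, 0.0549]
tcp_rot: [[0.935, -0.0, 0.355], [-0.355, -0.0, 0.935], [-0.0, -1.0, -0.0]]
force: [1.3, -0.6, 0.5]
opening: 0.233
```

```bash
python3 - <<'E'
from h import *
p=cap("wrist");print(p["st"]["opening"])
a=p["image"];q=cap("side")["image"][150:260,190:330]
cv2.imwrite("pics/w2.png",np.hstack([a[:, :420],cv2.resize(q,(380,420))]))
E
```

```text
0.2334097100870464
```

View pics/w2.png

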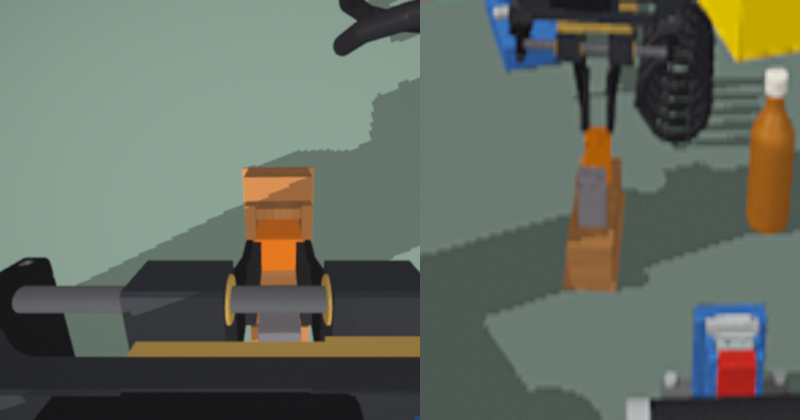

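The wrist view shows the orange wedge (about row 250, col 278) between both fingertips. The opening reading is low, though, so I'll command a full close to check that it's really held.

send_rows --moves "0 0 0 0 0;0 0 0 0 0;0 0 0 0 0;0 0 0 0 0;0 0 -5 0 0;0 0 -10 0 0;0 0 0 0 0"

```text
time_s: 7.08
position: [0.4946, 0.2678, 0.0719]
tcp_rot: [[0.935, 0.003, 0.355], [-0.355, 0.001, 0.935], [0.003, -1.0, 0.002]]
force: [0.2, -0.5, 0.1]
opening: 0.008
```

```bash
python3 - <<'E'
from h import *
np.set_printoptions(precision=4,suppress=True)
p=cap("wrist");a=p["image"]
s=cap("side");q=s["image"][150:260,190:330]
cv2.imwrite("pics/w3.png",np.hstack([a[:, 70:490],cv2.resize(q,(380,420))]))
W=cloud(s)
for m in["wedge_mid"]:
  for c in (s,p):
    for q in masks_of(c,m)[:2]:
        P=cloud(c)[q["region"]];P=P[~np.isnan(P[:,0])];print(q["p"],q["bbox"],len(P),np.percentile(P,[2,50,98],axis=0))
E
```

```text
0.57 [249.0, 180.0, 257.9, 190.5] 90 [[0.4749 0.2523 0.0606]
 [0.4896 0.2588 0.0767]
 [0.5022 0.2726 0.0883]]
0.94 [253.4, 211.1, 296.8, 261.3] 1346 [[0.4793 0.2574 0.0397]
 [0.4962 0.2726 0.0837]
 [0.5099 0.2798 0.0864]]
```

View pics/w3.png

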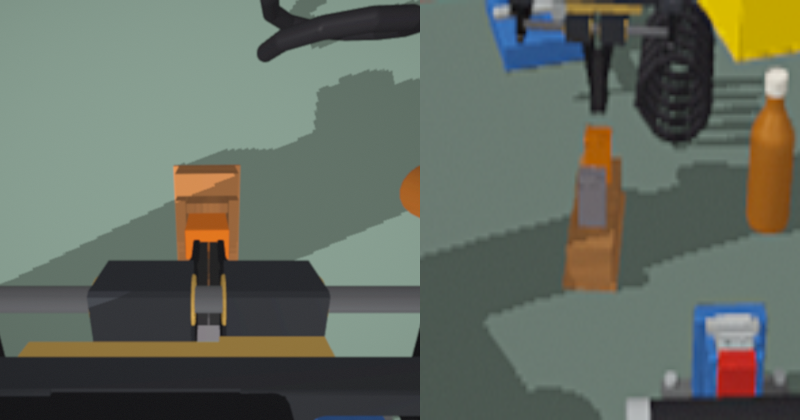

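```bash
python3 - <<'E'
from h import *
np.set_printoptions(precision=3,suppress=True)
s=cap("side");W=cloud(s)
for r in range(164,192,2): print(r,s["image"][r,254],W[r,254],s["image"][r,256],W[r,256])
p=cap("wrist");V=cloud(p)
T=np.eye(4);T[:3,:3]=p["st"]["tcp_rot"];T[:3,3]=p["st"]["position"]
L=(V-T[:3,3])@T[:3,:3]
for r in range(205,330,8): print(r,p["image"][r,278],"world",V[r,278],"tool",L[r,278])
print(T[:3,3],read_state()["joint_positions"])
c=cap("scene");W=cloud(c)
m=(c["image"].max(-1)<70)&(abs(W[...,0]-.495)<.05)&(abs(W[...,1]-.268)<.05)&(W[...,2]>.04)
P=W[m];print(len(P),np.percentile(P,[0,2,10,50],axis=0) if len(P) else 0)
print(P[np.argsort(P[:,2])[:8]])
E
```

```text
164 [35 34 37] [0.489 0.263 0.156] [32 29 31] [0.494 0.257 0.158]
166 [41 40 41] [0.489 0.263 0.149] [37 34 38] [0.493 0.255 0.152]
168 [41 40 41] [0.488 0.258 0.145] [40 38 39] [0.494 0.257 0.145]
170 [40 38 38] [0.487 0.257 0.139] [38 35 38] [0.493 0.256 0.139]
172 [43 40 42] [0.487 0.255 0.133] [39 39 40] [0.494 0.26  0.13 ]
174 [39 37 39] [0.489 0.264 0.122] [40 38 39] [0.493 0.255 0.126]
176 [38 36 38] [0.488 0.259 0.117] [38 34 35] [0.493 0.257 0.118]
178 [31 29 32] [0.487 0.258 0.111] [36 33 34] [0.493 0.256 0.111]
180 [108 115 101] [0.538 0.451 0.002] [100 108  93] [0.546 0.451 0.001]
182 [111 123 113] [0.534 0.437 0.001] [110 122 113] [0.54  0.431 0.003]
184 [  3  87 168] [0.489 0.264 0.087] [  0  86 168] [0.495 0.262 0.087]
186 [  7  97 175] [0.488 0.26  0.082] [ 11  90 166] [0.492 0.252 0.085]
188 [ 11  95 170] [0.487 0.259 0.076] [  9  90 165] [0.495 0.261 0.073]
190 [  7  94 170] [0.487 0.26  0.068] [  4  94 170] [0.492 0.254 0.07 ]
205 [ 65 109 165] world [0.498 0.279 0.041] tool [0.001 0.029 0.013]
213 [ 32  87 163] world [0.496 0.272 0.038] tool [0.001 0.032 0.005]
22
[... 601 characters left out ...]
ool [ 0.001 -0.081  0.011]
293 [86 83 83] world [0.506 0.299 0.191] tool [ 0.001 -0.121  0.034]
301 [98 96 94] world [0.505 0.296 0.191] tool [ 0.001 -0.121  0.031]
309 [107 104 103] world [0.504 0.295 0.192] tool [ 0.001 -0.122  0.029]
317 [76 74 76] world [0.492 0.263 0.154] tool [ 0.001 -0.084 -0.004]
325 [112 109 112] world [0.49  0.259 0.153] tool [ 0.001 -0.083 -0.009]
[0.493 0.267 0.07 ] [17.042 34.838 97.3    0.    47.882 37.838]
1298 [[0.446 0.218 0.131]
 [0.455 0.219 0.184]
 [0.475 0.232 0.196]
 [0.51  0.253 0.224]]
[[0.482 0.261 0.131]
 [0.486 0.261 0.135]
 [0.519 0.254 0.177]
 [0.526 0.275 0.178]
 [0.522 0.258 0.178]
 [0.524 0.261 0.179]
 [0.525 0.263 0.179]
 [0.522 0.254 0.18 ]]
```

The side and wrist depth agree: the real fingertips (z≈0.109) are about 38 mm behind the reported TCP (0.071), so the fingers closed above the wedge. The wedge is untouched. I'll reopen and measure the tip height with the fingers open.

send_rows --moves "50 0 -10 0 0;50 0 -10 0 0;50 0 -5 0 0;50 0 0 0 0;50 0 0 0 0;50 0 0 0 0;50 0 0 0 0;50 0 0 0 0;50 0 0 0 0;50 0 0 0 0"

```text
time_s: 8.27
position: [0.4931, 0.2672, 0.0947]
tcp_rot: [[0.935, -0.001, 0.355], [-0.355, -0.0, 0.935], [-0.0, -1.0, -0.0]]
force: [0.6, 0.4, -0.3]
opening: 0.565
```

```bash
cat > tips.py <<'E'
from h import *
np.set_printoptions(precision=3,suppress=True)
p=cap("wrist");V=cloud(p);s=p["st"];R=np.array(s["tcp_rot"])
L=(V-s["position"])@R
print(s["position"],s["opening"],s["opening"]*87)
m=(abs(L[...,2])<.02)&(L[...,1]<-.005)&(L[...,1]>-.07)&(abs(L[...,0])<.065)&(V[...,2]>.1)
for sg in(-1,1):
    P=L[m&(np.sign(L[...,0])==sg)]
    if len(P):print(sg,len(P),"max y",np.sort(P[:,1])[-5:],"x",np.percentile(P[:,0],[1,50,99]),"z",np.percentile(P[:,2],[1,99]))
E
python3 tips.py; python3 - <<'E'
from h import *
np.set_printoptions(precision=3,suppress=True)
s=cap("side");W=cloud(s);x=s["st"]["position"]
m=(s["image"].max(-1)<70)&(np.linalg.norm(W[...,:2]-x[:2],axis=-1)<.05)&(W[...,2]>.09)
P=W[m];i=np.argsort(P[:,2])[:6];print(x,P[i])
E
```

```text
[0.493 0.267 0.095] 0.5649320995552612 49.149092661307726
-1 868 max y [-0.034 -0.034 -0.034 -0.034 -0.033] x [-0.034 -0.026 -0.023] z [-0.007  0.012]
1 863 max y [-0.034 -0.034 -0.034 -0.034 -0.034] x [0.025 0.028 0.036] z [-0.007  0.012]
[0.493 0.267 0.095] [[0.473 0.287 0.13 ]
 [0.462 0.27  0.133]
 [0.519 0.247 0.133]
 [0.464 0.266 0.134]
 [0.516 0.245 0.134]
 [0.472 0.285 0.135]]
```

The tips are about 35 mm behind the reported TCP when open, so I'll apply that correction: TCP z ≈ 0.024 for the wedge grip.

send_rows --moves "60 0 0 0 0;60 0 0 0 0;60 0 15 -1 0;60 0 15 0 0;60 0 15 0 0;60 0 15 0 0;60 0 10.5 0 0;60 0 0 0 0;20 0 0 0 0;20 0 0 0 0;20 0 0 0 0;20 0 0 0 0;20 0 0 0 0;20 0 0 0 0;20 0 0 0 0;20 0 0 0 0"

```text
time_s: 9.7
position: [0.4932, 0.2665, 0.025]
tcp_rot: [[0.935, 0.001, 0.355], [-0.355, 0.0, 0.935], [0.001, -1.0, 0.001]]
force: [-0.2, -0.5, 3.7]
opening: 0.339
```

send_rows --moves "10 0 0 0 0;10 0 0 0 0;10 0 -5 0 0;10 0 -10 0 0;10 0 -20 0 0;10 0 -30 0 0;10 0 -30 0 0;10 0 -30 0 0;10 0 -25 0 0;10 0 0 0 0;10 0 0 0 0"

```text
time_s: 10.62
position: [0.4936, 0.2666, 0.1762]
tcp_rot: [[0.935, 0.003, 0.355], [-0.355, 0.001, 0.935], [0.003, -1.0, 0.002]]
force: [0.4, 0.2, -1.4]
opening: 0.343
```

```bash
python3 - <<'E'
from h import *
np.set_printoptions(precision=4,suppress=True)
for n in("scene","side"):
    p=cap(n)
    for m,z in(("slot",.078),("clamp",0.0),("wedge_mid",None),("wedge_top",None)):
        for r in mark_of(p,m)[:2]: print(n,m,round(r["p"],2),np.round(r["pixel"]),px2w(p,*r["pixel"],z=z))
E
```

```text
scene slot 0.7 [244. 250.] [ 0.5442 -0.0326  0.078 ]
scene clamp 0.91 [264. 255.] [ 0.5527 -0.0298  0.    ]
scene wedge_mid 0.6 [156. 366.] [0.505  0.2554 0.1998]
side slot 0.83 [236. 308.] [ 0.5531 -0.0369  0.078 ]
side wedge_mid 0.84 [149. 258.] [0.4988 0.2537 0.2092]
side wedge_top 0.5 [141. 251.] [0.4788 0.2594 0.2331]
side wedge_top 0.42 [260. 306.] [ 0.5232 -0.1066  0.0589]
```

send_rows --moves "10 13.8 -2 -26.3 0;10 13.8 -2 -26.3 0;10 13.8 -2 -26.3 0;10 13.8 -2 -26.3 0;10 13.8 -2 -26.3 0;10 13.8 -2 -26.3 0;10 13.8 -2 -26.3 0;10 13.8 -2 -26.3 0;10 13.8 -2 -26.3 0;10 13.8 -2 -26.3 0;10 13.8 -2 -26.3 0;10 13.8 -2 -26.3 0;10 0 0 0 -7.1;10 0 0 0 0;10 0 0 0 0;10 0 0 0 0"

```text
time_s: 12.45
position: [0.5351, -0.0866, 0.1981]
tcp_rot: [[0.971, -0.001, 0.238], [-0.238, 0.001, 0.971], [-0.001, -1.0, 0.0]]
force: [-0.3, 0.0, -1.5]
opening: 0.344
```

```bash
python3 - <<'E'
from h import *
np.set_printoptions(precision=4,suppress=True)
p=cap("wrist");s=p["st"];print(s["position"],tx(s),s["opening"])
cv2.imwrite("pics/w4.png",p["image"]);np.save("w4.npy",cloud(p))
for m,z in(("slot",.078),("clamp",0.0),("wedge_mid",None),("jaw",.078)):
    for r in mark_of(p,m)[:2]: print(m,round(r["p"],2),np.round(r["pixel"]),px2w(p,*r["pixel"],z=z))
E
```

```text
[ 0.5351 -0.0866  0.1981] -13.786496496235053 0.3435715181503401
slot 0.75 [142. 278.] [ 0.5482 -0.0348  0.078 ]
clamp 0.91 [136. 277.] [ 0.5468 -0.0352  0.    ]
wedge_mid 0.66 [244. 279.] [ 0.5382 -0.0802  0.2287]Traceback (most recent call last):
  File "<stdin>", line 6, in <module>
ValueError: it knows: clamp, coil, driver_mid, mat, oil, rack, slot, spare_mid, wedge_mid, wedge_top
```

View pics/w4.png

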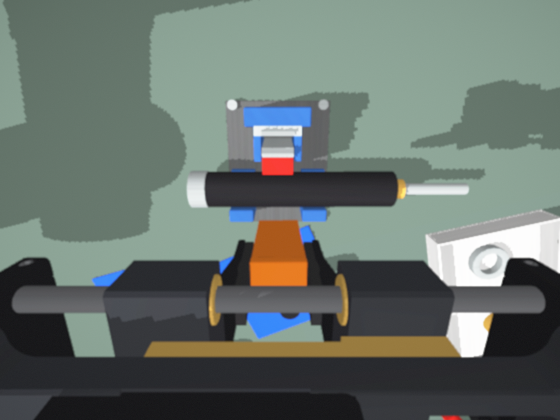

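The wrist view shows the held wedge (row 250, col 278), the tube at row 188, the red jaw at row 165 and the slot near (142, 278). I'll read the height profile across the slot and view a crop.

```bash
python3 - <<'E'
from h import *
np.set_printoptions(precision=1,suppress=True)
W=np.load("w4.npy");s=read_state();R=np.array(s["tcp_rot"])
L=(W-s["position"])@R*1000
for r in range(112,172,2): print(r,*[f"{L[r,c,2]:.0f}/{W[r,c,2]*1000:.0f}" for c in(262,270,278,286,294)])
im=cv2.imread("pics/w4.png")
cv2.imwrite("pics/w4c.png",cv2.resize(im[95:180,220:340],None,fx=6,fy=6,interpolation=cv2.INTER_CUBIC))
E
```

```text
112 83/76 83/77 nan/nan 83/77 83/76
114 81/77 81/77 81/76 81/77 81/75
116 79/76 79/77 79/76 79/77 79/77
118 77/76 77/77 77/78 77/77 77/75
120 75/76 75/76 75/77 75/76 75/77
122 73/76 73/75 73/76 73/77 73/76
124 71/76 71/77 71/77 71/76 71/76
126 69/75 69/76 69/76 69/76 69/77
128 67/77 67/77 67/76 67/77 67/77
130 66/82 66/82 66/83 65/81 66/83
132 64/82 64/82 64/83 64/82 64/82
134 62/81 61/80 61/81 61/81 61/78
136 59/79 53/7 53/7 53/6 58/62
138 55/47 51/11 51/11 51/10 56/62
140 52/48 50/26 50/27 50/27 54/62
142 50/48 49/40 49/42 49/42 52/63
144 48/49 48/53 48/54 48/54 49/64
146 46/50 48/67 48/67 48/66 48/66
148 47/75 47/77 47/75 47/78 45/65
150 45/81 45/81 45/79 45/80 43/66
152 43/82 43/83 43/83 43/82 41/67
154 41/84 41/83 41/83 41/83 39/67
156 38/76 38/77 38/76 38/77 37/68
158 36/74 36/74 36/75 36/73 35/68
160 34/75 34/74 34/74 34/75 33/69
162 31/74 31/74 31/74 31/75 20/7
164 18/7 29/75 29/74 29/75 18/8
166 15/6 27/74 27/74 27/75 15/6
168 12/7 25/74 25/76 25/75 12/7
170 10/8 23/75 23/74 23/75 10/8
```

View pics/w4c.png

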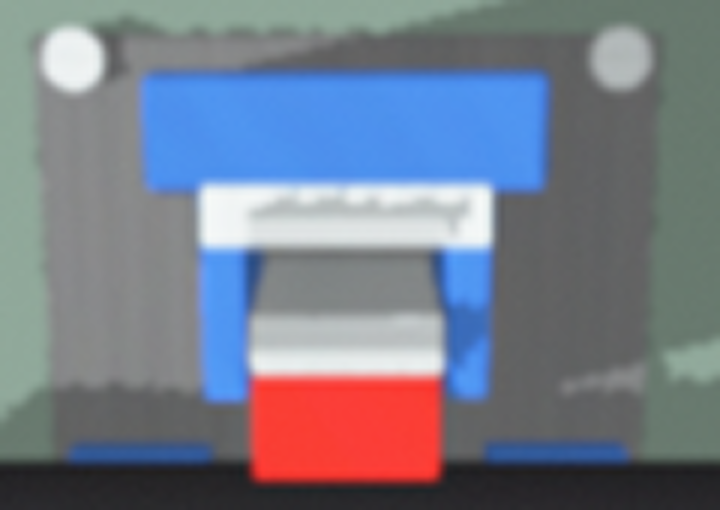

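```bash
python3 - <<'E'
from h import *
np.set_printoptions(precision=1,suppress=True)
W=np.load("w4.npy");s=read_state();R=np.array(s["tcp_rot"])
L=(W-s["position"])@R*1000
im=cv2.imread("pics/w4.png").astype(int)
for r in range(218,286,4):
    c=np.where((im[r,:,2]>120)&(im[r,:,0]<80)&(np.arange(560)>230)&(np.arange(560)<330))[0]
    if len(c)>5: P=L[r,c];P=P[~np.isnan(P[:,0])];print(r,c[0],c[-1],np.median(P,0),np.nanpercentile(P[:,0],[3,97]))
E
```

```text
222 259 297 [ 0.3 15.2  3.8] [-13.3  13.9]
226 258 298 [0.3 5.4 4.5] [-13.4  14.1]
230 257 298 [ 0.  -4.   5.2] [-13.5  13.5]
234 257 299 [  0.4 -12.4   5.8] [-12.9  13.6]
238 256 299 [  0.1 -20.4   6.4] [-13.1  13.1]
242 255 300 [  0.1 -27.5   6.9] [-13.2  13.2]
246 254 303 [  0.7 -34.1   7.3] [-13.2  14.5]
250 253 303 [  0.4 -40.4   7.8] [-13.3  14. ]
254 252 304 [  0.7 -46.1   8.1] [-13.4  14.1]
258 251 305 [  0.4 -55.3  10.5] [-13.   13.8]
262 249 307 [  0.2 -59.3  10.3] [-13.7  14.5]
266 250 307 [  0.7 -59.6   8.2] [-13.1  14.5]
270 250 307 [  0.7 -59.7   5.9] [-13.3  14.7]
274 250 306 [  0.4 -59.6   3.5] [-13.3  14.2]
278 250 306 [  0.4 -59.6   1.1] [-13.4  14.3]
282 250 306 [  0.4 -59.5  -1.4] [-13.5  14.3]
```

The wedge hangs straight, with its centre at tool (0.3, -0.5), and the slot's mouth is at tool z 47 to 60. So I shift +54 in z and go down.

send_rows --moves "10 0 0 18 0;10 0 0 18 0;10 0 0 18 0;10 0 0 0 0;10 0 25 0 0;10 0 25 0 0;10 0 20 0 0;10 0 12 0 0;10 0 8 0 0;10 0 4 0 0;10 0 4 0 0;10 0 4 0 0;10 0 0 0 0"

```text
time_s: 13.73
position: [0.5485, -0.0351, 0.0964]
tcp_rot: [[0.972, 0.0, 0.237], [-0.237, -0.0, 0.972], [0.0, -1.0, -0.0]]
force: [-0.2, -0.2, -1.1]
opening: 0.343
```

send_rows --moves "10 0 4 0 0;10 0 4 0 0;10 0 4 0 0;10 0 3 0 0;10 0 0 0 0"

```text
time_s: 14.15
position: [0.5479, -0.0349, 0.0807]
tcp_rot: [[0.972, -0.001, 0.237], [-0.237, 0.0, 0.972], [-0.001, -1.0, -0.0]]
force: [-0.2, 0.3, -1.8]
opening: 0.342
```

send_rows --moves "10 0 3 0 0;10 0 3 0 0;10 0 2 0 0;10 0 0 0 0"

```text
time_s: 14.48
position: [0.548, -0.0349, 0.073]
tcp_rot: [[0.972, -0.001, 0.237], [-0.237, 0.0, 0.972], [-0.001, -1.0, 0.0]]
force: [0.5, -0.2, -1.9]
opening: 0.343
```

send_rows --moves "10 0 3 0 0;10 0 2 0 0;10 0 0 0 0"

```text
time_s: 14.73
position: [0.5484, -0.0348, 0.0681]
tcp_rot: [[0.971, -0.0, 0.237], [-0.237, 0.0, 0.971], [-0.0, -1.0, 0.0]]
force: [-0.8, 0.3, -1.6]
opening: 0.34
```

send_rows --moves "10 0 3 0 0;10 0 2 0 0;10 0 0 0 0"

```text
time_s: 14.98
position: [0.549, -0.0348, 0.0642]
tcp_rot: [[0.971, 0.001, 0.238], [-0.238, 0.0, 0.971], [0.001, -1.0, 0.001]]
force: [-0.3, 1.6, 3.8]
opening: 0.338
```

send_rows --moves "10 0 2 0 0;10 0 2 0 0;10 0 0 0 0"

```text
time_s: 15.23
position: [0.5496, -0.0352, 0.061]
tcp_rot: [[0.971, 0.003, 0.237], [-0.237, -0.0, 0.971], [0.003, -1.0, 0.0]]
force: [-0.4, 0.4, 7.5]
opening: 0.347
```

The wedge now meets about 9 N of resistance with its top about 43 mm above the mouth, so it's started. I'll release it and lift off.

send_rows --moves "60 0 0 0 0;60 0 0 0 0;60 0 0 0 0;60 0 0 0 0;60 0 0 0 0;60 0 0 0 0;60 0 -10 0 0;60 0 -20 0 0;60 0 -30 0 0;60 0 -30 0 0;60 0 -30 0 0;60 0 -10 -20 0;60 0 0 -20 0;60 0 0 -20 0;60 0 0 0 0;60 0 0 0 0"

```text
time_s: 16.57
position: [0.5341, -0.0939, 0.1901]
tcp_rot: [[0.971, 0.001, 0.239], [-0.239, 0.0, 0.971], [0.001, -1.0, 0.0]]
force: [0.1, -0.2, 0.1]
opening: 0.685
```

```bash
cat > wt.py <<'E'
from h import *
import sys
np.set_printoptions(precision=1,suppress=True)
p=cap("wrist");s=p["st"];W=cloud(p);R=np.array(s["tcp_rot"]);im=p["image"].astype(int)
cv2.imwrite(f"pics/{sys.argv[1]}.png",p["image"])
m=(im[...,2]>120)&(im[...,0]<70)&(im[...,1]>40)&(W[...,2]>.085)&(np.hypot(W[...,0]-.549,W[...,1]+.035)<.04)
P=W[m]*1000;print("TCP",s["position"]*1000 if hasattr(s["position"],'shape') else s["position"],s["force"],len(P))
zt=np.percentile(P[:,2],95);T=P[P[:,2]>zt-3]
print("top z",np.median(T[:,2]),"c",cv2.minAreaRect(T[:,:2].astype(np.float32)),"tool",totool(s,np.r_[cv2.minAreaRect(T[:,:2].astype(np.float32))[0],zt]/1000))
A=np.c_[T[:,:2]-T[:,:2].mean(0),np.ones(len(T))];print("tilt",np.linalg.lstsq(A,T[:,2],rcond=None)[0][:2])
L=(W-s["position"])@R*1000
print("jaw/fixed profile",[f"{L[r,278,2]:.1f}/{W[r,278,2]*1000:.0f}" for r in range(112,172,3)])
E
python3 wt.py w5; python3 - <<'E'
from h import *
np.set_printoptions(precision=4,suppress=True)
for n in("scene","side"):
    p=cap(n);W=cloud(p)
    for q in masks_of(p,"driver_mid")[:3]:
        P=W[q["region"]];T=P[P[:,2]>.082]
        if len(T)>5: print(n,cv2.minAreaRect((T[:,:2]*1000).astype(np.float32))[:2],np.median(T[:,2]))
E
```

```text
TCP [534.1 -93.9 190.1] [ 0.1 -0.2  0.1] 2554
top z 323.90201639476754 c ((540.5386962890625, -70.27738189697266), (3.3520407676696777, 36.55891418457031), 76.16069030761719) tool [   0.7 -135.1   24.5]
tilt [0.1 0.6]
jaw/fixed profile ['83.3/77', '80.4/75', '77.6/75', '74.7/77', '72.0/83', '71.1/118', '68.6/120', '66.2/121', '63.6/121', '61.0/120', '58.4/121', '55.7/120', '53.2/121', '50.6/121', '41.3/75', '38.1/74', '35.1/75', '31.5/73', '28.8/75', '25.4/74']
scene ((326.0660400390625, -343.0057373046875), (19.31975555419922, 24.848297119140625)) 0.08367550213462144
scene ((513.87548828125, -232.66534423828125), (24.957195281982422, 24.574073791503906)) 0.08683225338673389
scene ((664.1487426757812, -335.0107727050781), (23.618793487548828, 23.588783264160156)) 0.08359046875088377
side ((511.0722961425781, -235.36148071289062), (25.97705841064453, 23.680604934692383)) 0.08877828226108175
side ((662.7424926757812, -337.3156433105469), (25.33835220336914, 25.485027313232422)) 0.08518649539295908
side ((323.42913818359375, -347.31036376953125), (25.301912307739258, 23.629133224487305)) 0.0851009683010574
```

The wedge stands upright in the slot with its top at z≈0.1205. Before gripping the driver I'll check for any gripper structure between the fingers, then hover over it.

```bash
python3 - <<'E'
from h import *
np.set_printoptions(precision=1,suppress=True)
p=cap("wrist");s=p["st"];L=(cloud(p)-s["position"])@np.array(s["tcp_rot"])*1000
m=(L[...,1]<-30)&(abs(L[...,2])<40)
print(np.array(p["mtx"])[0,0])
for r in range(270,420,8):
    print(r,[tuple(np.round(L[r,c]).astype(int)) if L[r,c,0]==L[r,c,0] else 0 for c in(240,262,278,294)],p["image"][r,278])
d=totool(s,[.5122,-.2343,.19]);print("to driver",d)
E
```

```text
296.64183419352844
270 [(np.int64(-54), np.int64(184), np.int64(-135)), (np.int64(-23), np.int64(186), np.int64(-137)), (np.int64(1), np.int64(170), np.int64(-127)), (np.int64(23), np.int64(164), np.int64(-124))] [206 207 208]
278 [(np.int64(-55), np.int64(185), np.int64(-149)), (np.int64(-23), np.int64(185), np.int64(-149)), (np.int64(1), np.int64(162), np.int64(-136)), (np.int64(22), np.int64(158), np.int64(-133))] [255 255 255]
286 [(np.int64(-11), np.int64(-116), np.int64(33)), (np.int64(-4), np.int64(-116), np.int64(33)), (np.int64(1), np.int64(-116), np.int64(33)), (np.int64(6), np.int64(-116), np.int64(33))] [127 126 126]
294 [(np.int64(-11), np.int64(-120), np.int64(33)), (np.int64(-4), np.int64(-121), np.int64(34)), (np.int64(1), np.int64(-121), np.int64(33)), (np.int64(6), np.int64(-120), np.int64(33))] [92 89 89]
302 [(np.int64(-11), np.int64(-122), np.int64(31)), (np.int64(-4), np.int64(-121), np.int64(31)), (np.int64(1), np.int64(-122), np.int64(31)), (np.int64(6), np.int64(-121), np.int64(31))] [105 101 101]
310 [(np.int64(-11), np.int64(-121), np.int64(28)), (np.int64(
[... 2083 characters left out ...]
), np.int64(26)), (np.int64(4), np.int64(-146), np.int64(26))] [60 54 53]
398 [(np.int64(-7), np.int64(-149), np.int64(27)), (np.int64(-3), np.int64(-149), np.int64(27)), (np.int64(1), np.int64(-148), np.int64(26)), (np.int64(4), np.int64(-149), np.int64(27))] [27 25 25]
406 [(np.int64(-7), np.int64(-151), np.int64(28)), (np.int64(-3), np.int64(-151), np.int64(27)), (np.int64(1), np.int64(-150), np.int64(26)), (np.int64(4), np.int64(-150), np.int64(26))] [26 24 24]
414 [(np.int64(-7), np.int64(-153), np.int64(27)), (np.int64(-2), np.int64(-152), np.int64(27)), (np.int64(1), np.int64(-152), np.int64(27)), (np.int64(4), np.int64(-151), np.int64(25))] [27 25 23]
to driver [  12.1   -0.7 -143.1]
```

send_rows --moves "60 2 0 -24 0;60 2 0 -24 0;60 2 0 -24 0;60 2 0 -24 0;60 2 0 -24 0;60 2 0 -23 0;60 0 0 0 0;60 0 0 0 0"

```text
time_s: 17.53
position: [0.512, -0.2355, 0.1892]
tcp_rot: [[0.971, -0.0, 0.238], [-0.238, 0.001, 0.971], [-0.0, -1.0, 0.001]]
force: [0.2, 0.9, -0.3]
opening: 0.69
```

```bash
cat > dr.py <<'E'
from h import *
import sys
np.set_printoptions(precision=1,suppress=True)
p=cap("wrist");s=p["st"];W=cloud(p);print(s["position"],tx(s))
cv2.imwrite(f"pics/{sys.argv[1]}.png",p["image"])
L=(W-s["position"])@np.array(s["tcp_rot"])*1000
for q in masks_of(p,"driver_mid")[:2]:
    P=L[q["region"]];Z=W[q["region"]][:,2]*1000
    for a,b in((81,95),(20,32)):
        T=P[(Z>a)&(Z<b)]
        if len(T)>5: print(round(q["p"],2),a,len(T),cv2.minAreaRect(T[:,[0,2]].astype(np.float32)),np.median(Z[(Z>a)&(Z<b)]))
E
python3 dr.py w6
```

```text
[ 0.5 -0.2  0.2] -13.792907608573627
0.97 81 501 ((2.070509433746338, 1.6088123321533203), (25.451431274414062, 25.4597225189209), 36.880584716796875) 88.28168880961363
0.97 20 457 ((1.934610366821289, 5.022124290466309), (42.301212310791016, 35.30337905883789), 0.019012941047549248) 26.480644555241184
0.6 81 404 ((171.67733764648438, -61.480690002441406), (24.92188262939453, 25.067272186279297), 14.459649085998535) 84.42230232989712
0.6 20 472 ((169.47071838378906, -60.04878616333008), (43.034141540527344, 37.2171745300293), 53.538848876953125) 22.593044264270887
```

send_rows --moves "60 2 0 1.5 0;60 0 35 0 0;60 0 35 0 0;60 0 35 0 0;60 0 30 0 0;60 0 20 0 0;60 0 15 0 0;60 0 12 0 0;60 0 9 0 0;60 0 0 0 0;10 0 0 0 0;10 0 0 0 0;10 0 0 0 0;10 0 0 0 0;10 0 0 0 0;10 0 0 0 0;10 0 0 0 0;10 0 0 0 0;10 0 0 0 0;10 0 0 0 0"

```text
time_s: 19.3
position: [0.5137, -0.2339, -0.0012]
tcp_rot: [[0.972, -0.001, 0.237], [-0.237, 0.0, 0.972], [-0.001, -1.0, 0.0]]
force: [-3.2, 0.6, 5.3]
opening: 0.29
```

send_rows --moves "10 0 0 0 0;10 0 0 0 0;10 0 -5 0 0;10 0 -15 0 0;10 0 -30 0 0;10 0 -30 0 0;10 0 -30 0 0;10 0 -30 0 0;10 0 -30 0 0;10 0 0 0 0;10 0 0 0 0"

```text
time_s: 20.22
position: [0.5155, -0.2347, 0.1699]
tcp_rot: [[0.972, 0.004, 0.237], [-0.237, -0.002, 0.972], [0.004, -1.0, -0.001]]
force: [-0.3, -0.1, -2.2]
opening: 0.29
```

```bash
python3 - <<'E'
from h import *
np.set_printoptions(precision=1,suppress=True)
p=cap("wrist");s=p["st"];print(s["position"],s["opening"],s["force"]);cv2.imwrite("pics/w7.png",p["image"])
L=(cloud(p)-s["position"])@np.array(s["tcp_rot"])*1000
for q in masks_of(p,"driver_mid")[:1]:
    P=L[q["region"]];print(q["p"],q["bbox"],np.nanpercentile(P,[1,50,99],axis=0))
m=(abs(L[...,0])<45)&(abs(L[...,2])<40)&(L[...,1]>-33)&(L[...,1]<60)
P=L[m];print(len(P))
for y in range(-40,30,5):
    Q=P[(P[:,1]>y)&(P[:,1]<=y+5)]
    if len(Q)>5: print(y,len(Q),Q.min(0),Q.max(0))
E
```

```text
[ 0.5 -0.2  0.2] 0.2897057994578158 [-0.3 -0.1 -2.2]
0.75 [387.4, 214.4, 451.1, 267.9] [[146.8  85.1 -81.9]
 [160.9 125.3 -56.8]
 [184.9 166.7 -42.4]]
1622
-35 73 [-17.9 -33.    4.3] [ 12.4 -30.   12.6]
-30 1006 [-18.7 -30.   -2.3] [ 20.8 -25.   21.6]
-25 161 [-19.7 -25.    6.9] [ 21.  -20.   21.7]
-20 152 [-19.5 -19.9   7.6] [ 20.9 -15.1  21.5]
-15 138 [-19.6 -15.    7.1] [ 21.  -10.   21.7]
-10 92 [-19.4 -10.    7.5] [20.6 -5.5 21.4]
```

send_rows --moves "10 -1.5 0 22.4 0;10 -1.5 0 22.4 0;10 -1.5 0 22.4 0;10 -1.5 0 22.4 0;10 -1.5 0 22.4 0;10 -1.5 0 22.4 0;10 -1.5 0 22.4 0;10 -1.5 0 22.4 0;10 -1.5 0 22.4 0;10 0 0 0 0;10 0 0 0 0"

```text
time_s: 21.23
position: [0.5474, -0.0337, 0.1661]
tcp_rot: [[0.972, -0.005, 0.234], [-0.234, 0.001, 0.972], [-0.005, -1.0, -0.0]]
force: [-0.1, -0.3, -3.5]
opening: 0.291
```

```bash
python3 - <<'E'
from h import *
np.set_printoptions(precision=4,suppress=True)
c=[]
for i in range(2):
    p=cap("side"); s=p["st"];print(s["position"],totool(s,[.5486,-.0351,.1155]))
W=cloud(p)
im=p["image"].astype(int)
m=(im[...,2]>110)&(im[...,0]<60)&(W[...,2]>.085)&(np.hypot(W[...,0]-.549,W[...,1]+.035)<.04)
print(np.nanpercentile(W[m],[2,50,98],axis=0),m.sum())
cv2.imwrite("pics/s8.png",cv2.resize(p["image"][140:320,220:400],None,fx=3.3,fy=3.3,interpolation=cv2.INTER_CUBIC))
E
```

```text
[ 0.5474 -0.0337  0.1661] [ 1.7841 50.6289 -1.1001]
[ 0.5477 -0.0347  0.1665] [ 1.2013 51.0191 -0.1799]
[[ 0.5266 -0.0523  0.0865]
 [ 0.5467 -0.0436  0.1161]
 [ 0.5724 -0.023   0.3149]] 202
```

View pics/s8.png

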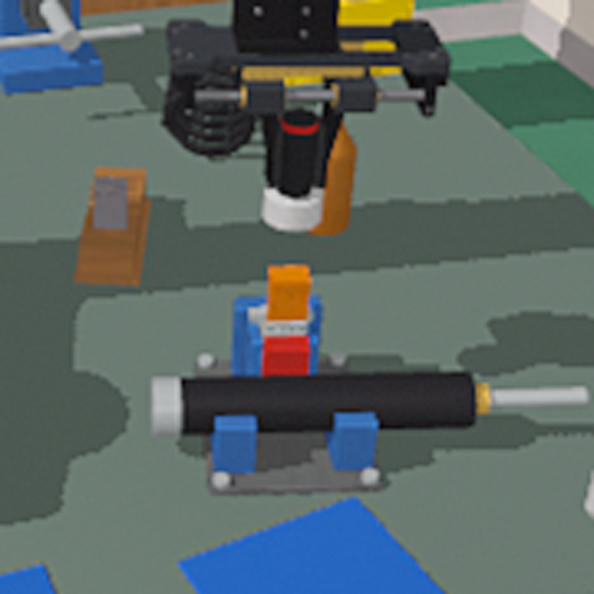

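The side view shows the driver upright in the grip, directly above the orange wedge (crop 292, 290). Going down.

send_rows --moves "10 0.5 20 0 0;10 0 15 0 0;10 0 8 0 0;10 0 4 0 0;10 0 2 0 0;10 0 0 0 0"

```text
time_s: 21.83
position: [0.5494, -0.0357, 0.1193]
tcp_rot: [[0.971, -0.0, 0.237], [-0.237, -0.0, 0.971], [-0.0, -1.0, -0.0]]
force: [0.3, 0.0, -2.3]
opening: 0.29
```

send_rows --moves "10 0 1.5 0 0;10 0 1.5 0 0;10 0 0 0 0"

```text
time_s: 22.08
position: [0.5496, -0.0352, 0.1168]
tcp_rot: [[0.972, 0.001, 0.237], [-0.237, -0.0, 0.972], [0.001, -1.0, -0.0]]
force: [0.2, -0.7, -3.0]
opening: 0.29
```

send_rows --moves "10 0 1.5 0 0;10 0 1.5 0 0;10 0 0 0 0"

```text
time_s: 22.33
position: [0.5501, -0.0353, 0.1146]
tcp_rot: [[0.972, 0.002, 0.237], [-0.237, -0.001, 0.972], [0.002, -1.0, -0.0]]
force: [0.0, -0.1, 2.3]
opening: 0.293
```

Contact at TCP z≈0.115. Now driving in small steps.

send_rows --moves "10 0 1.5 0 0;10 0 1.5 0 0;10 0 0 0 0"

```text
time_s: 22.58
position: [0.5502, -0.0355, 0.1124]
tcp_rot: [[0.972, 0.002, 0.236], [-0.236, -0.001, 0.972], [0.002, -1.0, -0.0]]
force: [-1.8, -0.1, 7.7]
opening: 0.289
```

send_rows --moves "10 0 1.5 0 0;10 0 1.5 0 0;10 0 0 0 0"

```text
time_s: 22.83
position: [0.5502, -0.0357, 0.1097]
tcp_rot: [[0.972, 0.002, 0.236], [-0.236, -0.001, 0.972], [0.003, -1.0, -0.001]]
force: [-2.8, -1.3, 10.0]
opening: 0.291
```

send_rows --moves "10 0 1 0 0;10 0 1 0 0;10 0 0 0 0"

```text
time_s: 23.08
position: [0.5502, -0.0358, 0.1078]
tcp_rot: [[0.972, 0.002, 0.236], [-0.236, -0.002, 0.972], [0.003, -1.0, -0.001]]
force: [-3.0, -0.7, 11.5]
opening: 0.296
```

send_rows --moves "10 0 1 0 0;10 0 1 0 0;10 0 1 0 0;10 0 0 0 0"

```text
time_s: 23.42
position: [0.5501, -0.0359, 0.1049]
tcp_rot: [[0.972, 0.002, 0.236], [-0.236, -0.002, 0.972], [0.003, -1.0, -0.001]]
force: [-3.6, 0.2, 11.6]
opening: 0.289
```

send_rows --moves "10 0 1 0 0;10 0 1 0 0;10 0 1 0 0;10 0 0 0 0"

```text
time_s: 23.75
position: [0.5501, -0.0361, 0.102]
tcp_rot: [[0.972, 0.002, 0.236], [-0.236, -0.002, 0.972], [0.003, -1.0, -0.002]]
force: [-4.2, -1.4, 13.1]
opening: 0.287
```

send_rows --moves "10 0 1 0 0;10 0 1 0 0;10 0 0 0 0"

```text
time_s: 24.0
position: [0.5501, -0.0362, 0.1]
tcp_rot: [[0.972, 0.002, 0.236], [-0.236, -0.002, 0.972], [0.003, -1.0, -0.002]]
force: [-3.3, -2.3, 13.1]
opening: 0.291
```

send_rows --moves "10 0 1 0 0;10 0 1 0 0;10 0 0 0 0"

```text
time_s: 24.25
position: [0.5502, -0.0363, 0.0992]
tcp_rot: [[0.972, 0.002, 0.236], [-0.236, -0.003, 0.972], [0.003, -1.0, -0.002]]
force: [-5.7, -1.7, 21.1]
opening: 0.292
```

send_rows --moves "10 0 1 0 0;10 0 1 0 0;10 0 0 0 0"

```text
time_s: 24.5
position: [0.5503, -0.0363, 0.0991]
tcp_rot: [[0.972, 0.003, 0.236], [-0.236, -0.003, 0.972], [0.004, -1.0, -0.002]]
force: [-7.9, -1.9, 32.7]
opening: 0.295
```

send_rows --moves "10 0 1 0 0;10 0 1 0 0;10 0 0 0 0"

```text
time_s: 24.75
position: [0.5504, -0.0363, 0.0988]
tcp_rot: [[0.972, 0.004, 0.235], [-0.235, -0.003, 0.972], [0.004, -1.0, -0.002]]
force: [-10.5, -1.1, 43.0]
opening: 0.29
```

It's come to a hard stop at TCP z 0.099: about 46 N on the wedge, and no further movement over the last three steps. Backing off now.

send_rows --moves "10 0 -5 0 0;10 0 -10 0 0;10 0 -20 0 0;10 0 -25 0 0;10 0 -20 -20 0;10 0 0 -25 0;10 0 0 -25 0;10 0 0 -25 0;10 0 0 0 0;10 0 0 0 0"

```text
time_s: 25.58
position: [0.5266, -0.1284, 0.1711]
tcp_rot: [[0.971, -0.001, 0.239], [-0.239, 0.001, 0.971], [-0.001, -1.0, 0.001]]
force: [-0.4, 1.1, -3.3]
opening: 0.292
```

```bash
python3 - <<'E'
from h import *
np.set_printoptions(precision=4,suppress=True)
p=cap("wrist");s=p["st"];print(s["position"],s["force"],s["opening"])
W=cloud(p);L=(W-s["position"])@np.array(s["tcp_rot"])*1000
print([f"{L[r,278,2]:.1f}/{W[r,278,2]*1000:.0f}" for r in range(80,190,3)])
P=L[(abs(L[...,0])<45)&(abs(L[...,2])<40)&(L[...,1]>-24)&(L[...,1]<30)];print("disc",P.min(0),P.max(0))
a=p["image"][60:240,160:400]
q=cap("side")["image"][150:330,200:400]
cv2.imwrite("pics/w9.png",np.hstack([cv2.resize(a,(400,300)),cv2.resize(q,(390,300))]))
E
```

```text
[ 0.5266 -0.1284  0.1711] [-0.3922  1.1227 -3.3384] 0.29155225053044276
['110.9/79', '108.2/82', '104.1/104', '101.9/104', '99.5/104', '97.1/105', '94.8/104', '92.5/104', '90.1/103', 'nan/nan', '85.3/104', '82.6/82', '80.0/81', '77.1/75', '74.3/74', '71.6/74', '68.7/73', '66.0/74', '63.2/74', '60.4/74', '57.6/75', '52.6/54', '49.9/58', '47.0/59', '44.1/61', '41.3/63', '38.1/62', '35.2/63', '31.9/62', '29.0/63', '25.5/61', '22.0/60', '17.4/54', '3.4/6', '-0.3/7', '-4.1/7', '-7.9/7']
disc [-19.6589 -23.9592   7.0907] [20.9376 -6.1547 21.6574]
```

View pics/w9.png

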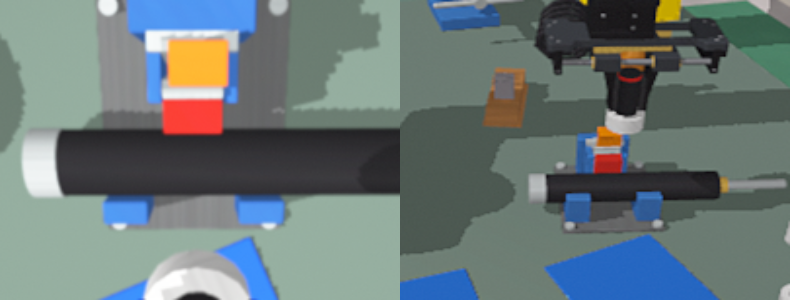

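The wedge is upright with its top at z=0.104, 26 mm above the mouth. The red jaw is against the tube at crop (192, 130) and the driver is still square in the grip. I'll take the driver back to the mat.

send_rows --moves "10 2.5 0 -21 0;10 2.5 0 -21 0;10 2.5 0 -21 0;10 2.5 0 -21 0;10 2.5 0 -21 0;10 0 0 0 0;10 0 35 0 0;10 0 35 0 0;10 0 35 0 0;10 0 30 0 0;10 0 15 0 0;10 0 8 0 0;10 0 4 0 0;10 0 3 0 0;10 0 2 0 0;10 0 0 0 0;10 0 0 0 0"

```text
time_s: 27.1
position: [0.515, -0.2328, 0.0055]
tcp_rot: [[0.972, 0.002, 0.237], [-0.237, -0.001, 0.972], [0.002, -1.0, -0.001]]
force: [-0.2, -0.2, -2.4]
opening: 0.292
```

send_rows --moves "10 0 1.5 0 0;10 0 0 0 0"

```text
time_s: 27.27
position: [0.5145, -0.2327, 0.0035]
tcp_rot: [[0.972, 0.001, 0.237], [-0.237, -0.001, 0.972], [0.001, -1.0, -0.0]]
force: [0.5, -0.1, -2.7]
opening: 0.291
```

send_rows --moves "10 0 1.5 0 0;10 0 1.5 0 0;10 0 0 0 0"

```text
time_s: 27.52
position: [0.514, -0.2324, -0.0002]
tcp_rot: [[0.972, -0.0, 0.237], [-0.237, 0.0, 0.972], [-0.0, -1.0, 0.0]]
force: [0.5, 0.6, -2.9]
opening: 0.294
```

send_rows --moves "10 0 1 0 0;10 0 0 0 0"

```text
time_s: 27.68
position: [0.5142, -0.2325, -0.0012]
tcp_rot: [[0.972, -0.0, 0.237], [-0.237, 0.0, 0.972], [-0.0, -1.0, 0.0]]
force: [0.3, -0.8, -3.3]
opening: 0.293
```

send_rows --moves "10 0 1 0 0;10 0 0 0 0"

```text
time_s: 27.85
position: [0.5142, -0.2325, -0.0013]
tcp_rot: [[0.972, 0.0, 0.237], [-0.237, -0.0, 0.972], [0.0, -1.0, -0.0]]
force: [-1.4, -0.1, 2.7]
opening: 0.289
```

send_rows --moves "10 0 0.7 0 0;10 0 0 0 0"

```text
time_s: 28.02
position: [0.5142, -0.2326, -0.0013]
tcp_rot: [[0.972, 0.0, 0.237], [-0.237, -0.0, 0.972], [0.0, -1.0, -0.0]]
force: [-2.1, 1.8, 9.5]
opening: 0.292
```

Touchdown on the mat. I'll ease the pressure, release and lift straight up.

send_rows --moves "10 0 -1 0 0;60 0 0 0 0;60 0 0 0 0;60 0 0 0 0;60 0 0 0 0;60 0 0 0 0;60 0 0 0 0;60 0 -10 0 0;60 0 -20 0 0;60 0 -30 0 0;60 0 -40 0 0;60 0 -40 0 0;60 0 -40 0 0;60 0 -20 -20 0;60 0 0 -20 0;60 0 0 0 0;60 0 0 0 0"

```text
time_s: 29.43
position: [0.5044, -0.2718, 0.1992]
tcp_rot: [[0.971, 0.001, 0.238], [-0.238, -0.0, 0.971], [0.001, -1.0, -0.0]]
force: [0.0, 0.0, 0.1]
opening: 0.693
```

```bash
python3 dr.py w10; python3 - <<'E'
from h import *
np.set_printoptions(precision=4,suppress=True)
a=cap("scene");b=cap("side");s=b["st"];print(s["time_s"],s["force"],s["opening"])
cv2.imwrite("pics/f.png",np.hstack([cv2.resize(a["image"][130:330,90:400],(400,258)),cv2.resize(b["image"][150:360,190:400],(390,258))]))
W=cloud(a)
for m in("spare_mid","oil","coil"):
    for r in mark_of(a,m)[:1]: print(m,r["p"],r["pixel"])
E
```

```text
[ 0.5 -0.3  0.2] -13.791192696526805
0.92 20 373 ((-152.60040283203125, -108.93310546875), (31.73388671875, 42.734989166259766), 64.08110046386719) 22.41868398475705
0.78 81 419 ((171.01449584960938, -24.822132110595703), (25.395183563232422, 25.747987747192383), 73.016357421875) 84.48004486698495
0.78 20 478 ((168.1341552734375, -23.395828247070312), (43.00349044799805, 36.89403533935547), 58.695068359375) 22.56219131377213
29.5833 [-0.7128 -0.1057 -0.4433] 0.6890449262957665
spare_mid 0.45 [195.2, 330.3]
oil 0.92 [278.3, 375.6]
coil 0.68 [234.4, 442.1]
```

View pics/f.png

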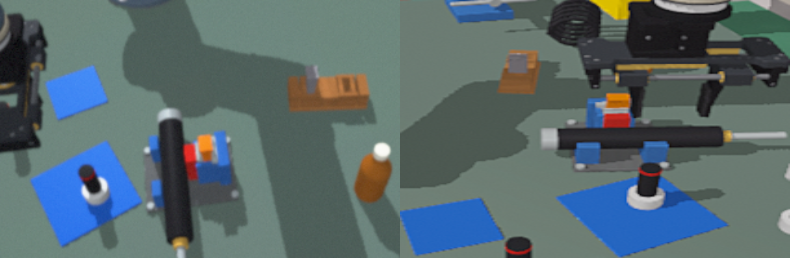

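Both views show the driver upright on the large mat, the wedge down in the clamp with the red jaw against the tube, and the spare wedge, oil and coil where they were. The gripper is clear of everything, so I'm handing in.

```bash
python3 -c "from rig import *; print(hand_in())"
```

```text
the job is handed in; nothing more can be done
None
```

The damper tube is locked in the clamp and I handed the job in at about 30 s. I took the orange wedge from the rack's +y pocket, started it in the slot, let go, then pressed it home with the seal driver. The driver is back upright on the larger blue mat.

**Driving the wedge:** It went down steadily at about 10–16 N and then stopped hard, with its top about 26 mm above the slot's mouth. The last three small steps moved it only about 1 mm in all. Force on it peaked at about 46 N, under the 60 N limit. I had sent those three steps together, so they pushed harder than the light force you asked for before I backed off.

**Last checks:**
- **Pictures:** the red jaw is against the tube and the wedge is upright. The driver stands on the mat, and the spare wedge, oil bottle and coil spring are where they started. The gripper is clear with no force on it.
- **Jaw:** I did not measure its travel directly. That it is fully closed rests on the hard stop and the pictures.
- **Driver:** the last close-range wrist search reported only the look-alikes, so the driver's final stance rests on the scene and side pictures.

**What went wrong:** the real fingertips end about 35 mm behind the reported tool point. My first grip closed above the wedge without touching it; I measured the offset with the cameras and corrected for it.

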